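Load, lock and jog the spice mill

TASK

Take the closed oblong jar out of the caddy and lower it, not drop it, upright into the mill's bay so that it sits fully home; then slide the hatch fully over it and turn the hatch's wing knob clockwise to its stop so that the tongue locks behind the frame. Only then run the mill: tilt the spring-centred joystick well over towards the rib on its box, hold it there for at least one second, never tilting it far any other way, and let it spring back upright. Keep the jar upright throughout and do not shift or tip the other things on the worktop.

Things in the scene. Friction and masses are not known exactly. Their poses are not given: they have to be found in the camera images.
- jar: Loose closed upright oblong steel jar with a flat dark lid, 60 (its x) x 46 (y) x 108 mm tall, 0.25 to 0.5 kg, no handle. Origin at the centre of its underside. In the caddy only its y sides (46 mm apart) can be reached, in the mill's bay only its x ends (60 mm apart): on the way it must be put down on the worktop and taken again the other way.
- caddy: Fixed light-wood caddy, 230 (x) x 80 (y) mm, floor 10 mm thick, origin at the centre of its underside. Two partitions across it, 33 to 41 mm from the middle along x, 115 mm high; end walls 40 mm high; y sides open. The jar stands in the middle, its x along the caddy's x, 3 mm free at each end; a round container stands at either end.
- mill: Fixed spice mill. Origin on the worktop under the middle of its bay. Base plate 20 mm thick, x -80 to 80, y -44 to 130 mm. The bay, 52 mm wide, lies between a cheek (y -40 to -26, x -50 to 50 mm) and the white motor housing (y 26 to 126, x -60 to 60 mm), both 130 mm high; it is open above and at both x ends.
- bay (a point): Middle of the bay floor, 20 mm above the worktop, axes as the mill's. The jar's origin belongs here, its 60 mm side along the mill's x, either way round. Two steel lips across the floor, 10 mm high, inner faces at x = -33 and 33 mm, hold the jar's foot (3 mm clearance on each side, as at the bay's walls).
- hatch (a joint): Aluminium hatch, 100 (x) x 78 (y) mm, z 132 to 138 mm, sliding on top of the mill. 0 m = open, parked over the housing (centre at mill y = 80 mm); 0.08 m = fully shut over the bay (centre at mill y = 0; it moves to the mill's -y). Starts within 15 mm of open; 1.5 N of friction, stays where left. Clears a jar that is fully home by 4 mm.
- wing (a joint): The wing knob on the hatch, rad. 0 = unlocked, wing along the mill's x; grows as it is turned clockwise seen from above; the stop is at 1.45, where the hidden tongue lies behind the frame edge; locked above 1.25. It starts between 0 and 0.3. About 0.05 N m of friction, stays where left.
- wing_grip (a point): On the knob's vertical axis, 176 mm above the worktop: the height to grip the wing. The wing is a black upright blade 62 mm long (this point's x), 11 mm thick (its y), from 158 to 192 mm above the worktop. It moves with the hatch.
- pod: Fixed grey joystick box, 120 x 120 x 45 mm high; origin at the centre of its underside. The stick's pivot is at the middle of its top, 45 mm above the worktop. A raised white rib, 24 mm long, 16 mm wide and 12 mm high, lies on the top near the middle of one side, pointing from the stick to that side: the box's +x. The other three sides have none.
- stick_grip (a point): Point on the stick's axis, 65 mm from the pivot (110 mm above the worktop when upright), in the middle of its black grip: a round handle of 26 mm diameter, from 38 to 88 mm from the pivot. Moves with the stick.
- gimbal (a joint): Tilt of the stick towards the rib (box's +x), rad; negative = away from it. Springs back to 0 (0.6 N m/rad, so about 4 N at the grip when 0.4 over); stops at -0.45 and 0.45.
- stick (a joint): Sideways tilt of the stick, positive towards the box's +y, rad; same spring and stops.
- tin_a: Bystander: round tin, 58 mm across, 125 mm tall, in one end of the caddy. Origin at its underside.
- tin_b: Bystander: round glass jar, 58 mm across, 125 mm tall, in the other end of the caddy. Origin at its underside.
- bowl: Bystander: white bowl, 90 mm across, 50 mm tall, on the worktop between robot and mill. Origin at its underside.
- ramekin: Bystander: white ramekin, 72 mm across, 45 mm tall, on the worktop between robot and mill. Origin at its underside.
- pepper: Bystander: wooden pepper mill, 56 mm across, 180 mm tall, behind the mill to one side. Origin at its underside.
- oil: Bystander: green bottle, 60 mm across, 200 mm tall, behind the mill to the other side. Origin at its underside.
Not all that is in view belongs to the job. Leave any green or yellow look-alike of the jar alone.

How it is judged:
By the outcome, as a careful person would: the job done as asked, in the order asked, and still so for the second after the job is handed in, with the robot touching nothing.
It also fails if it takes over 72 s, if anything falls off the work surface, if the arm or the gripper's body presses on something with over 40 N, if the wrist force passes 120 N, or if a joint passes its speed limit or range.

ROBOT

A 6-joint arm with a two-finger parallel gripper is mounted at the origin on the work surface. World frame = base frame: x ahead of the robot, y to its left, z up, the work surface at z = 0. Lengths are in m, angles in rad, forces in N, time in s.
With the tool pointing down it reaches from about 0.4 to 0.825 m from the base axis. Payload 7 kg.
Tool frame: the origin (TCP) lies midway between the tips of the shut fingers; the grasp point (between the pads) lies 19 mm behind it; z points along the fingers, y is the line along which they close (so a half turn about z gives the same grasp; the last joint's range is limited). The gripper opens to 88 mm and grips with 3 to 60 N. Pads are 19 mm wide; open, the fingers measure 130 mm over their backs; the gripper's body (78 mm by 193 mm) begins 47 mm behind the grasp point.
Start: joints at [1.476, 0.359, 0.012, 0, -1.224, -0.288], TCP at [0.252, 0.626, 0.227] pointing down, gripper open.
Joint ranges: [-3.07, 3.07], [-1.43, 2.12], [-1.02, 1.25], [-3.03, 1.67], [-3.05, -0], [-3.03, 3.03]. Speed limits (rad/s): [2.39, 2.39, 3.01, 3.14, 3.14, 3.14].

INTERFACE

Orientations are given as [roll, pitch, yaw] about the fixed x, y, z axes, in that order (R = Rz(yaw) Ry(pitch) Rx(roll)).
In Python, from station import telemetry, eyes, ticket, recognise, trace gives the robot as it stands. The module is installed in compiled form; this text tells all that it offers.
- The arm moves only by the tool servo_tool, never from a script. Its argument "series" is a list that holds one entry, the list of rows, each a list of 4 numbers: the shift along the tool's x, y, z in mm, then the turn about the tool's z in rad. In form: [[[x, y, z, roll], ...]]. A call has exactly 10 rows; each row shifts and turns the commanded pose from where the row before left it, along the tool's axes as they then stand; what a row does not reach is not made up. A row lasts 1/12 s, in which the tool goes at most 41.7 mm and 7.16 degrees, less where a joint would pass 70% of its speed; a pose out of reach is approached as far as the arm can. A call is refused whole if a number of a shift passes 41.7 or a number of a turn 0.125, either way. A call with a gripper value outside its range is refused whole. "claw" is the gripper's target within -1 to 1 (shut at 1, half-way at 0, fully open at -1), set as the call begins (left out, the last holds). The fingers move at their own pace and stop on an object; "grip_force" is the grip in N (left out, the last holds). Time passes only in rows, so rows that do not move let the fingers close, or fill a call up. It gives the time, the measured TCP pose, the force, the opening and the grip force at its end, in the units of the state.
- telemetry.get_state(): the state, without advancing time (a new reading comes with each control period).
- eyes.grab_frame(name): name is "scene" or "top" or "wrist"; returns the picture (480x640x3 uint8, red, green, blue); there is no depth.
- eyes.calibration(name): a dict with "mtx" (3x3 intrinsics, pixels), "rvec" (rotation vector, rad) and "tvec" (3), from world to camera coordinates, as OpenCV has them. Camera axes: x right, y down, z forward; pixel columns grow to the right and rows downward; lengths in m; the calibration is good to about 2 mm. A picture is of the moment at which its call begins: read the wrist's pose just before it. calibration takes no time and is no camera call; for the wrist camera it gives the pose at the moment of the call.
- ticket.job_done(): hands the job in; it is judged then, once.
Trained networks look in the newest picture that a camera, given by its name, has taken for a name from the list of things; names that differ only in an ending like _2 or _b are one class to them, and where a whole thing is asked for, a point or a joint stands for the part that bears it (a point fixed in the world has none). Each returns a list of dicts, best first, with "conf" (0 to 1); they miss things now and then, are a little off and sometimes report something else, mostly with a low value. They report only what shows in the picture. A call takes as long as a camera call. They do not tell look-alikes from the thing itself.
- recognise(camera, name): "position" ([x, y, z] in m, in world coordinates, good to about 4 mm: the middle of the surface that is visible of it).
- trace(camera, name): "mask" (480x640 bool, what is visible of it).
The state is a dict: "t": time; "q": joint angles; "qd": joint speeds; "joint_efforts": joint torques, N m; "eef_pos": TCP position; "ee_rot": TCP orientation; "force": force on the tool from outside, world axes, zero at the start; "moment": the same for the moment, N m; "width": finger opening in m; "gripper_force": force on a finger pad.
Only numpy, scipy, OpenCV 4.12 (cv2) and the standard library are available. Lean on these libraries where they do the work, as an engineer would, in place of code of your own. Each camera call takes 0.05 s, during which the arm holds its last target. There are 200 camera calls.

## Working session

There is one attempt and no reset: what is moved stays moved. The work goes in short steps, Python scripts to look and compute and a tool call to move; the robot and the scene stay as the last step left them, time stands still between calls to the robot, and variables do not carry over. Pictures are saved under pics/ and viewed, at most 10 in all, crops included, and the job is handed in when it is done.

Besides the shell and the picture viewer there is one more tool, called after "Emit:" as a command line: name --argument value ..., lists and objects as JSON in quotes. servo_tool: Moves the arm, as the interface text tells. Its arguments: {"type":"object","properties":{"series":{"type":"array"},"claw":{"type":"number"},"grip_force":{"type":"number"}},"required":["series"]}

```bash
mkdir -p pics
cat > h.py <<'E'
from station import telemetry, eyes, ticket, recognise, trace
import numpy as np, cv2
def save(cam,name):
    im=eyes.grab_frame(cam); cv2.imwrite('pics/'+name,im[:,:,::-1]); return im
def cal(c):
    k=eyes.calibration(c); R=cv2.Rodrigues(np.array(k['rvec'],float))[0]
    return np.array(k['mtx'],float),R,np.array(k['tvec'],float).reshape(3)
def back(c,uv,z):
    K,R,t=c; uv=np.atleast_2d(np.array(uv,float))
    d=(np.linalg.inv(K)@np.c_[uv,np.ones(len(uv))].T); d=R.T@d; o=-R.T@t
    s=(z-o[2])/d[2]; return (o[:,None]+d*s).T
def proj(c,P):
    K,R,t=c; p=K@(R@np.atleast_2d(P).T+t[:,None]); return (p[:2]/p[2]).T
E
python3 - <<'E'
from h import *
print(telemetry.get_state())
for c in ("scene","top"):
    save(c,c+"0.png"); 
    for n in ["jar","caddy","mill","hatch","wing","pod","stick_grip","tin_a","bowl","ramekin","pepper","oil"]:
        r=recognise(c,n); print(c,n,[(np.round(d['position'],3).tolist(),round(d['conf'],2)) for d in r[:4]])
E
```

```text
{'t': 0.0, 'q': array([ 1.47609515e+00,  3.59398889e-01,  1.10521475e-02, -3.96672010e-04,
       -1.22410929e+00, -2.88093793e-01]), 'qd': array([-3.18671785e-04,  1.06799047e-03,  2.79353812e-05, -1.58501795e-03,
       -1.13268983e-04,  5.45962608e-04]), 'joint_efforts': array([-2.55239347e-04, -5.82710123e+01,  2.93066096e+01,  6.99768528e+00,
        7.14881869e-03, -1.64678750e-04]), 'eef_pos': array([0.25195113, 0.6256708 , 0.22560363]), 'ee_rot': array([ 3.13989539e+00, -1.14090211e-04, -3.82929961e-01]), 'force': array([-0.10074511, -0.22131513, -0.74163609]), 'moment': array([0.01621435, 0.03739358, 0.02870005]), 'gripper_force': 0.0, 'width': 0.08763443473849063}
scene jar [([0.52, 0.42, 0.086], 0.86), ([0.31, 0.196, 0.088], 0.8), ([0.672, 0.34, 0.1], 0.67), ([0.637, 0.052, 0.181], 0.64)]
scene caddy [([0.51, 0.306, 0.037], 0.56)]
scene mill [([0.649, 0.056, 0.1], 0.82)]
scene hatch [([0.646, 0.056, 0.14], 0.96)]
scene wing [([0.637, 0.054, 0.178], 0.89)]
scene pod [([0.525, -0.264, 0.044], 0.58)]
scene stick_grip [([0.522, -0.27, 0.11], 0.7)]
scene tin_a [([0.562, 0.275, 
[... 358 characters left out ...]
.47, 0.276, 0.116], 0.76), ([0.29, 0.181, 0.106], 0.75)]
top caddy []
top mill [([0.614, 0.028, 0.129], 0.9)]
top hatch [([0.63, 0.044, 0.135], 0.96), ([0.404, -0.147, 0.024], 0.73), ([0.63, 0.048, 0.19], 0.5), ([0.512, -0.273, 0.134], 0.35)]
top wing [([0.63, 0.046, 0.193], 0.58)]
top pod [([0.507, -0.268, 0.047], 0.84)]
top stick_grip [([0.513, -0.272, 0.129], 0.7), ([0.614, 0.03, 0.128], 0.4)]
top tin_a [([0.54, 0.265, 0.134], 0.78), ([0.395, 0.287, 0.139], 0.76)]
top bowl [([0.406, -0.147, 0.024], 0.61)]
top ramekin [([0.408, 0.12, 0.01], 0.97)]
top pepper [([0.711, -0.233, 0.134], 0.85), ([0.538, 0.262, 0.134], 0.7), ([0.474, 0.275, 0.119], 0.66)]
top oil [([0.714, 0.221, 0.131], 0.56)]
```

View pics/top0.png

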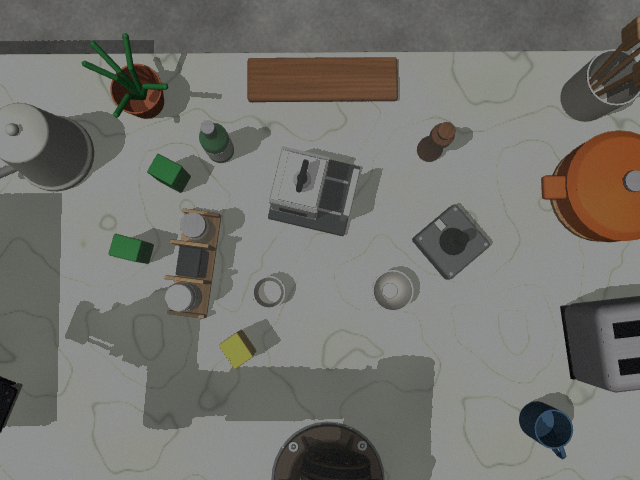

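View pics/scene0.png

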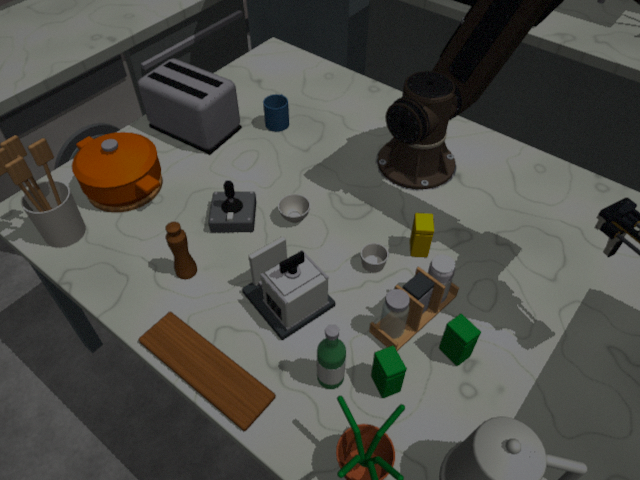

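Run:
```python
from h import *
im=cv2.imread('pics/top0.png')
def cr(x,y,w,h,s): return cv2.resize(im[y:y+h,x:x+w],None,fx=s,fy=s,interpolation=cv2.INTER_CUBIC)
M=np.zeros((600,800,3),np.uint8)
a=cr(150,200,80,125,4); M[:500,:320]=a
b=cr(260,140,110,100,4); M[:400,330:770]=b
d=cr(408,198,90,49,4); M[404:600,330:690]=d
M=cv2.convertScaleAbs(M,alpha=1.6); cv2.imwrite('pics/m1.png',M)
c=cal('top'); print(-c[1].T@c[2],c[0])
for n in ["hatch","wing","jar","pod"]:
    eyes.grab_frame('top')
    for r in trace('top',n)[:3]:
        m=r['mask'].astype(np.uint8); print(n,round(r['conf'],2),m.sum(),cv2.minAreaRect(cv2.findNonZero(m)))
```

```text
[0.41056906 0.05393594 1.34627476] [[603.48568539   0.         308.48814572]
 [  0.         603.48568539 238.58228843]
 [  0.           0.           1.        ]]
hatch 0.7 1904 ((301.6470947265625, 179.41177368164062), (39.290767669677734, 50.44740676879883), 14.03624439239502)
wing 0.65 254 ((301.9278869628906, 175.0755157470703), (9.731978416442871, 33.0771369934082), 10.007980346679688)
jar 0.85 925 ((168.54412841796875, 172.9264678955078), (41.33116149902344, 24.352798461914062), 30.963762283325195)
jar 0.81 785 ((237.54002380371094, 348.72003173828125), (28.60000228881836, 28.80000114440918), 53.13010025024414)
jar 0.77 883 ((192.59999084472656, 261.70001220703125), (31.380786895751953, 29.27219581604004), 7.125016689300537)
pod 0.7 3215 ((450.6654968261719, 242.0137939453125), (56.666751861572266, 58.42841720581055), 49.76364517211914)
```

View pics/m1.png

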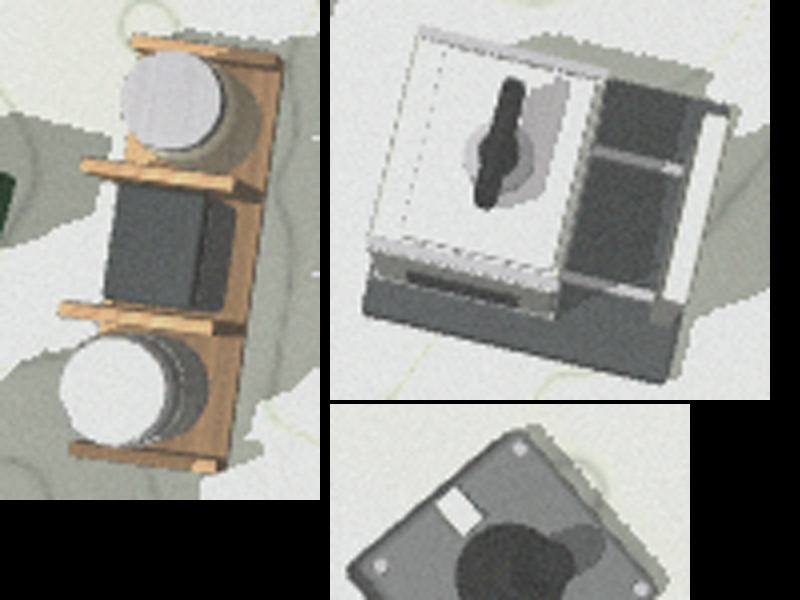

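Run:
```python
from h import *
c=cal('top')
C=lambda P:[(150+x/4,200+y/4) for x,y in P]
Mi=lambda P:[(260+(x-330)/4,140+y/4) for x,y in P]
Po=lambda P:[(408+(x-330)/4,198+(y-404)/4) for x,y in P]
np.set_printoptions(precision=4,suppress=True)
j=back(c,C([(120,188),(206,198),(192,307),(105,298)]),.118);print('jar',j,j.mean(0))
def ang(a,b): return np.degrees(np.arctan2(b[1]-a[1],b[0]-a[0]))
print('jar x dir',ang(j[3],j[0]),ang(j[2],j[1]),np.linalg.norm(j[0]-j[3]),np.linalg.norm(j[0]-j[1]))
h=back(c,Mi([(418,35),(604,78),(556,278),(370,240)]),.138);print('hatch',h,h.mean(0),ang(h[3],h[0]),ang(h[2],h[1]),ang(h[1],h[0])-90)
k=back(c,Mi([(700,113),(733,113),(690,303),(663,297)]),.13);print('cheek',k,ang(k[2],k[1]),ang(k[3],k[0]))
w=back(c,Mi([(514,80),(487,208)]),.192);print('wing',w,w.mean(0),ang(w[1],w[0]))
b=back(c,Mi([(362,313),(665,382)]),.02);print('base near edge',b,ang(b[1],b[0])-90)
p=back(c,Po([(520,430),(348,570),(660,590)]),.045);print('pod',p,(p[1]+p[2])/2,ang(p[1],p[0]),ang(p[2],p[0]))
print('rib',back(c,Po([(460,511)]),.057))
cd=back(c,C([(218,468)]),.04),back(c,C([(284,62)]),.04);print(cd,ang(cd[0][0],cd[1][0]))
```

```text
jar [[0.4979 0.2982 0.118 ]
 [0.4923 0.2546 0.118 ]
 [0.437  0.2615 0.118 ]
 [0.4421 0.3055 0.118 ]] [0.4673 0.28   0.118 ]
jar x dir -7.450627200480792 -7.176276410299308 0.056253214144402555 0.044008552834416445
hatch [[ 0.6943  0.0885  0.138 ]
 [ 0.6712 -0.0058  0.138 ]
 [ 0.5692  0.02    0.138 ]
 [ 0.5895  0.1136  0.138 ]] [0.6311 0.0541 0.138 ] -13.478880211389155 -14.169617342307808 -13.759072117712122
cheek [[ 0.6544 -0.055   0.13  ]
 [ 0.6542 -0.0719  0.13  ]
 [ 0.5567 -0.0481  0.13  ]
 [ 0.5599 -0.0344  0.13  ]] -13.701228258240782 -12.27524985559215
wing [[0.659  0.0406 0.192 ]
 [0.5965 0.0544 0.192 ]] [0.6278 0.0475 0.192 ] -12.434812265018365
base near edge [[ 0.5663  0.1241  0.02  ]
 [ 0.5262 -0.0427  0.02  ]] -13.529638821321612
pod [[ 0.5891 -0.286   0.045 ]
 [ 0.5136 -0.1899  0.045 ]
 [ 0.5008 -0.3593  0.045 ]] [ 0.5072 -0.2746  0.045 ] -51.82890499704038 39.71673494794103
rib [[ 0.5438 -0.249   0.057 ]]
(array([[0.3524, 0.2606, 0.04  ]]), array([[0.5711, 0.2252, 0.04  ]])) -9.199517772997126
```

The top picture fixes the yaws. The caddy jar is at about (188,262) px, yaw -7°. The mill's bay is at about (342,185) px, yaw -13.6°. The rib is at about (440,225) px, up and left of the stick, giving a pod yaw of about 39°. I'm moving above the jar now.

Emit:
servo_tool --series '[[[23.5,17.2,0,0],[23.5,17.2,0,0],[23.5,17.2,0,0],[23.5,17.2,0,0],[23.5,17.2,0,0],[23.5,17.2,0,0],[23.5,17.2,0,0],[23.5,17.2,0,0],[23.5,17.2,0,0],[23.5,17.2,0,0]]]' --claw -1 --grip_force 30

```text
t: 2.53
eef_pos: [0.4064, 0.3775, 0.2268]
ee_rot: [-3.141, -0.0, -0.383]
force: [0.2, -0.2, 0.6]
width: 0.0878
gripper_force: 0.0
```

Emit:
servo_tool --series '[[[23.5,17.2,0,0],[23.5,17.2,0,0],[23.5,17.2,0,0],[23.5,17.2,0,0],[0,0,-5,-0.085],[0,0,-5,-0.085],[0,0,-5,-0.085],[0,0,0,0],[0,0,0,0],[0,0,0,0]]]'

```text
t: 3.37
eef_pos: [0.4672, 0.2799, 0.2413]
ee_rot: [3.141, 0.0, -0.13]
force: [0.7, 0.1, 0.1]
width: 0.0877
gripper_force: 0.0
```

```bash
cat >> h.py <<'E'
def go(x,y,z,yaw=None):
    s=telemetry.get_state(); p=s['eef_pos']; w=s['ee_rot'][2]; d=np.array([x,y,z])-p
    dx=d[0]*np.cos(w)+d[1]*np.sin(w); dy=d[0]*np.sin(w)-d[1]*np.cos(w)
    print('at',np.round(p,4),'yaw',round(w,4),'-> tool mm',np.round([dx*1e3,dy*1e3,-d[2]*1e3],1),'roll',None if yaw is None else round(-((yaw-w+np.pi)%(2*np.pi)-np.pi),4))
E
python3 - <<'E'
from h import *
go(.467,.280,.24,-.127)
c=cal('wrist'); print(-c[1].T@c[2]); save('wrist','w1.png'); np.savez('w1.npz',*c)
E
```

```text
at [0.4672 0.2799 0.2413] yaw -0.1304 -> tool mm [-0.2 -0.1  1.3] roll -0.0034
[0.53642653 0.26995624 0.3992784 ]
```

View pics/w1.png

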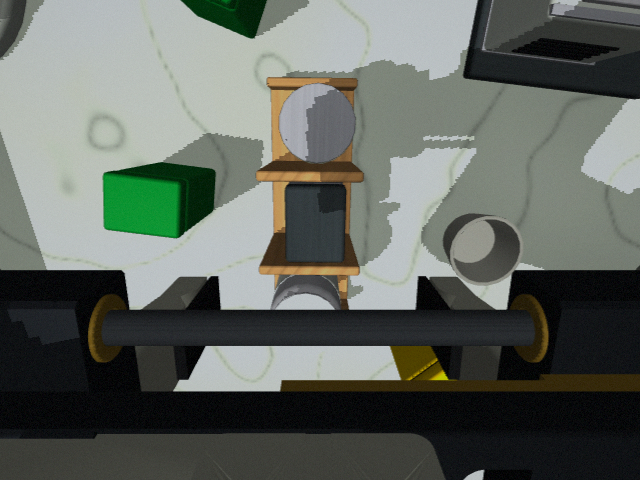

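Run:
```python
from h import *
z=np.load('w1.npz'); c=[z[k] for k in z]
im=cv2.imread('pics/w1.png').astype(int); sub=im[178:270,275:360]
m=((sub.max(2)<85)&(sub[...,2]-sub[...,0]<12)).astype(np.uint8)
m=cv2.morphologyEx(m,cv2.MORPH_OPEN,np.ones((5,5)));
n,l,st,ce=cv2.connectedComponentsWithStats(m); k=1+st[1:,4].argmax(); print(st[k])
r=cv2.minAreaRect(cv2.findNonZero((l==k).astype(np.uint8))); print(r)
b=cv2.boxPoints(r)+[275,178]; P=back(c,b,.118); print(P,P.mean(0))
print(np.degrees(np.arctan2(*(P[1]-P[0])[1::-1])),np.linalg.norm(P[1]-P[0]),np.linalg.norm(P[2]-P[1]))
# caddy: tin top circle and partitions tops z .115, near/far corners
q=back(c,[(257,177),(364,177),(259,270),(360,270)],.115);print(q,np.degrees(np.arctan2(*(q[0]-q[2])[1::-1])))
```

```text
[  10    4   61   80 4722]
((40.0, 43.5), (79.0, 60.0), 90.0)
[[0.50453889 0.29813431 0.118     ]
 [0.49882209 0.25456469 0.118     ]
 [0.4381563  0.26136916 0.118     ]
 [0.4442072  0.30742835 0.118     ]] [0.47143112 0.28037413 0.118     ]
-97.47511943871329 0.043943078539195726 0.06104619938362002
[[0.51052333 0.31835027 0.115     ]
 [0.50025568 0.24009146 0.115     ]
 [0.43849922 0.32926719 0.115     ]
 [0.42813614 0.25039561 0.115     ]] -8.618896233218152
```

Emit:
servo_tool --series '[[[0.2,0,18.5,0.001],[0.2,0,18.5,0.001],[0.2,0,18.5,0.001],[0.2,0,18.5,0.001],[0.2,0,18.5,0.001],[0.2,0,18.5,0.001],[0.2,0,18.5,0],[0.2,0,18.5,0],[0.2,0,17.3,0],[0,0,0,0]]]' --claw -1

```text
t: 4.25
eef_pos: [0.4673, 0.278, 0.0727]
ee_rot: [3.137, 0.004, -0.136]
force: [-0.3, -0.4, -0.4]
width: 0.0875
gripper_force: 0.0
```

Emit:
servo_tool --series '[[[0,0,0,0],[0,0,0,0],[0,0,0,0],[0,0,0,0],[0,0,0,0],[0,0,0,0],[0,0,0,0],[0,0,0,0],[0,0,0,0],[0,0,0,0]]]' --claw 1 --grip_force 35

```text
t: 5.08
eef_pos: [0.4696, 0.2801, 0.0767]
ee_rot: [-3.141, -0.001, -0.134]
force: [0.3, 1.8, 4.6]
width: 0.0457
gripper_force: 34.9
```

Emit:
servo_tool --series '[[[0,0,-8,0],[0,0,-14,0],[0,0,-16,0],[0,0,-16,0],[0,0,-16,0],[0,0,-16,0],[0,0,-16,0],[0,0,-16,0],[0,0,-16,0],[0,0,-16,0]]]'

```text
t: 5.92
eef_pos: [0.4681, 0.2787, 0.2264]
ee_rot: [3.14, 0.002, -0.134]
force: [-0.7, 0.5, -3.4]
width: 0.046
gripper_force: 34.9
```

Emit:
servo_tool --series '[[[1,12,0,0],[2.1,26,0,0],[2.1,26,0,0],[2.1,26,0,0],[2.1,26,0,0],[2.1,26,0,0],[2.1,26,0,0],[2.1,26,0,0],[2.1,26,0,0],[2.1,26,0,0]]]'

```text
t: 6.75
eef_pos: [0.4542, 0.0311, 0.2252]
ee_rot: [3.141, 0.003, -0.134]
force: [0.6, 0.4, -4.9]
width: 0.0459
gripper_force: 34.9
```

Emit:
servo_tool --series '[[[2.1,20,0,0],[1,12,0,0.05],[0,0,15,0.053],[0,0,20,0],[0,0,20,0],[0,0,20,0],[0,0,20,0],[0,0,20,0],[0,0,15,0],[0,0,0,0]]]'

```text
t: 7.58
eef_pos: [0.4511, -0.0005, 0.0927]
ee_rot: [3.138, 0.007, -0.238]
force: [-0.4, -0.9, -4.6]
width: 0.0458
gripper_force: 34.9
```

Run:
```python
from h import *
go(.455,0,.0687,-.237); print(telemetry.get_state()['width'],telemetry.get_state()['force'])
```

```text
at [ 0.4511 -0.0005  0.0927] yaw -0.2382 -> tool mm [ 3.7 -1.5 24. ] roll -0.0012
0.04583518867881137 [-0.38166941 -0.85683784 -4.61044315]
```

Emit:
servo_tool --series '[[[0,0,8,0],[0,0,6,0],[0,0,4,0],[0,0,3,0],[0,0,2,0],[0,0,1,0],[0,0,0,0],[0,0,0,0],[0,0,0,0],[0,0,0,0]]]'

```text
t: 8.42
eef_pos: [0.455, 0.0011, 0.0725]
ee_rot: [-3.141, -0.0, -0.237]
force: [0.0, -0.7, -4.6]
width: 0.0459
gripper_force: 34.9
```

Emit:
servo_tool --series '[[[0,0,2,0],[0,0,1,0],[0,0,1,0],[0,0,1,0],[0,0,0.5,0],[0,0,0.5,0],[0,0,0,0],[0,0,0,0],[0,0,0,0],[0,0,0,0]]]'

```text
t: 9.25
eef_pos: [0.455, 0.0011, 0.0667]
ee_rot: [-3.141, -0.0, -0.237]
force: [-3.3, 0.3, 6.0]
width: 0.0463
gripper_force: 34.9
```

Emit:
servo_tool --series '[[[0,0,0,0],[0,0,0,0],[0,0,0,0],[0,0,0,0],[0,0,0,0],[0,0,-10,0],[0,0,-20,0],[0,0,-20,0],[0,0,-10,0.1],[0,0,0,0.121]]]' --claw -1

```text
t: 10.08
eef_pos: [0.4565, 0.0015, 0.1287]
ee_rot: [-3.139, -0.003, -0.461]
force: [-0.1, 0.0, 0.4]
width: 0.0875
gripper_force: 0.0
```

Emit:
servo_tool --series '[[[0,0,0,0.121],[0,0,0,0.121],[0,0,0,0.121],[0,0,0,0.121],[0,0,0,0.121],[0,0,0,0.121],[0,0,0,0.121],[0,0,0,0.121],[0,0,0,0.121],[0,0,0,0.121]]]'

```text
t: 10.92
eef_pos: [0.4549, 0.001, 0.1262]
ee_rot: [-3.142, -0.0, -1.674]
force: [-1.0, -0.2, 0.3]
width: 0.0877
gripper_force: 0.0
```

Emit:
servo_tool --series '[[[0,0,0,0.1],[0,0,0,0.04],[0,0,0,0],[0,0,0,0],[0,0,0,0],[0,0,0,0],[0,0,0,0],[0,0,0,0],[0,0,0,0],[0,0,0,0]]]'

```text
t: 11.75
eef_pos: [0.4549, 0.001, 0.1263]
ee_rot: [-3.142, -0.0, -1.808]
force: [-0.3, -0.8, -0.1]
width: 0.0876
gripper_force: 0.0
```

Run:
```python
from h import *
go(.455,0.0011,.0667,-1.808)
im=save('scene','s2.png'); im2=eyes.grab_frame('top')
print([(np.round(d['position'],3).tolist(),round(d['conf'],2)) for d in recognise('top','jar')])
c=cal('top'); u,v=proj(c,[.455,0,.108])[0].astype(int)
a=cv2.resize(im2[v-40:v+40,u-40:u+40],(500,500))
cs=cal('scene'); u,v=proj(cs,[.455,0,.06])[0].astype(int); print(u,v)
b=cv2.resize(im[v-50:v+50,u-30:u+30],(300,500)); cv2.imwrite('pics/m2.png',np.hstack([a,b])[:,:,::-1])
```

```text
at [0.4549 0.001  0.1263] yaw -1.8076 -> tool mm [-0.1 -0.1 59.6] roll 0.0004
[([0.497, 0.402, 0.106], 0.84), ([0.659, 0.324, 0.106], 0.56)]
323 237
```

View pics/m2.png

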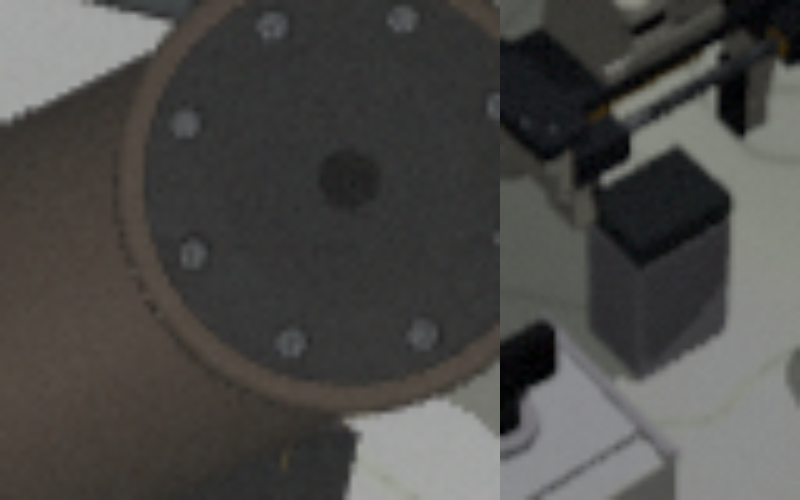

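Emit:
servo_tool --series '[[[0,0,10,0],[0,0,15,0],[0,0,15,0],[0,0,10,0],[0,0,6,0],[0,0,3,0],[0,0,0,0],[0,0,0,0],[0,0,0,0],[0,0,0,0]]]'

```text
t: 12.73
eef_pos: [0.4553, 0.0012, 0.0679]
ee_rot: [-3.141, 0.001, -1.808]
force: [-0.4, 0.9, -0.4]
width: 0.0879
gripper_force: 0.0
```

Emit:
servo_tool --series '[[[0,0,0,0],[0,0,0,0],[0,0,0,0],[0,0,0,0],[0,0,0,0],[0,0,0,0],[0,0,0,0],[0,0,0,0],[0,0,0,0],[0,0,0,0]]]' --claw 1 --grip_force 35

```text
t: 13.57
eef_pos: [0.4549, 0.001, 0.0673]
ee_rot: [-3.142, -0.0, -1.808]
force: [-0.3, -0.4, 1.2]
width: 0.0596
gripper_force: 35.0
```

Emit:
servo_tool --series '[[[0,0,-8,0],[0,0,-15,0],[0,0,-18,0],[0,0,-18,0],[0,0,-18,0],[0,0,-18,0],[0,0,-18,0],[0,0,-18,0],[0,0,-18,0],[0,0,-18,0]]]'

```text
t: 14.4
eef_pos: [0.4539, 0.0009, 0.235]
ee_rot: [3.14, -0.0, -1.808]
force: [-0.1, 0.5, -3.8]
width: 0.0599
gripper_force: 35.0
```

Run:
```python
from h import *
go(.614,-0.020,.24,-1.808); print(telemetry.get_state()['width'],telemetry.get_state()['force'])
```

```text
at [0.4539 0.0009 0.235 ] yaw -1.8081 -> tool mm [ -17.4 -160.5   -5. ] roll -0.0001
0.05986739177816713 [-0.05060636  0.51089712 -3.78518527]
```

Emit:
servo_tool --series '[[[-1,-10,0,0],[-2.2,-20,0,0],[-2.2,-20,0,0],[-2.2,-20,0,0],[-2.2,-20,0,0],[-2.2,-20,0,0],[-2.2,-20,0,0],[-2.2,-20,0,0],[-1.2,-10.5,0,0],[0,0,0,0]]]'

```text
t: 15.23
eef_pos: [0.6163, -0.0199, 0.2321]
ee_rot: [3.139, -0.001, -1.809]
force: [0.4, 0.1, -4.2]
width: 0.0594
gripper_force: 35.0
```

Run:
```python
from h import *
eyes.grab_frame('top');eyes.grab_frame('top');eyes.grab_frame('top')
go(.614,-0.020,.24,-1.808)
c=cal('wrist'); save('wrist','w2.png'); np.savez('w2.npz',*c); print(-c[1].T@c[2])
```

```text
at [ 0.6141 -0.0196  0.2333] yaw -1.8082 -> tool mm [ 0.4 -0.  -6.7] roll -0.0002
[ 0.59681181 -0.08910251  0.39135226]
```

View pics/w2.png

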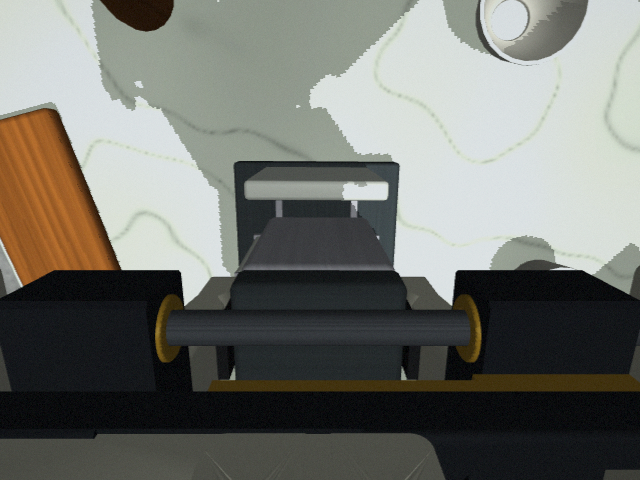

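Run:
```python
from h import *
np.set_printoptions(precision=4,suppress=True)
z=np.load('w2.npz'); c=[z[k] for k in z]
im=cv2.imread('pics/w2.png',0).astype(int)
print('col262',im[155:215,300]); print('row190 L',im[190,236:252],'R',im[190,380:400]); print('row175L',im[172,228:240],'R',im[172,392:404])
print('foot row',im[205:225,320]); print('lips row208',im[208,268:290],im[208,342:364])
B=np.array([.614,-.020]); a=np.radians(-13.6); X=np.array([np.cos(a),np.sin(a)]);Y=np.array([-X[1],X[0]])
def mill(uv,h): 
    p=back(c,uv,h)[:,:2]-B; return np.c_[p@X,p@Y]*1e3
print('cheek inner',mill([(244,200),(389,200)],.13),'outer',mill([(245,181),(388,181)],.13))
print('base',mill([(235,162),(399,162)],.02))
print('foot',mill([(262,218),(379,218)],.2333-.0668))
print('lip inner', mill([(282,208),(350,208)],.03))
```

```text
col262 [130 136 143 148 151 152  48  23  39  38  37  41  80  80  79  81  81  79
  80  82  79  79  77  79  80  87 125 144 155 163 166 163 162 158 156 162
 157 157 154 153 152 150 142 125 112  45  41  43  41  41  39  40  40  42
  43  41  40  42  40  42]
row190 L [ 33  43  43  42  43  45  47  40  98 128 144 155 157 156 154 156] R [221 224 224 225 224 223 220 216 132  70  71  70  74  71  73  73  67  56
 196 223]
row175L [155 155 152 153 151 130  64  35  38  40  42  35] R [ 73  68  75  73  69  62  61 197 223 222 222 223]
foot row [40 40 36 39 41 44 36 41 42 44 42 38 51 61 61 59 58 57 57 56]
lips row208 [ 39  38  40  34  40  41  41  68 108 119 121 119 120 107  65  42  40  45
  41  41  39  40] [ 43  44  45  42  40  42  39  41  61 108 118 119 121 184 202 121  73  71
  66  67  72  69]
cheek inner [[ 50.0182 -26.2512]
 [-49.8733 -26.2354]] outer [[ 48.681  -39.2984]
 [-48.5559 -39.2892]]
base [[ 77.998  -43.9333]
 [-78.4276 -43.9282]]
foot [[ 32.7204 -21.6177]
 [-37.5003 -21.6023]]
lip inner [[ 33.3382  -1.3054]
 [-31.7916  -1.2933]]
```

The wrist view confirms the bay to under 1 mm: the cheek's inner edge is at row 200, cols 244 to 389. I'm lowering the jar.

Emit:
servo_tool --series '[[[0.2,0,8,0],[0.2,0,14,0],[0,0,16,0],[0,0,16,0],[0,0,16,0],[0,0,16,0],[0,0,16,0],[0,0,12,0],[0,0,8,0],[0,0,0,0]]]'

```text
t: 16.27
eef_pos: [0.6133, -0.02, 0.1104]
ee_rot: [3.139, -0.001, -1.808]
force: [0.8, -0.9, -4.3]
width: 0.0597
gripper_force: 35.0
```

Emit:
servo_tool --series '[[[0,0,0,0],[0,0,4,0],[0,0,4,0],[0,0,3,0],[0,0,3,0],[0,0,2,0],[0,0,2,0],[0,0,1,0],[0,0,0,0],[0,0,0,0]]]'

```text
t: 17.1
eef_pos: [0.615, -0.0199, 0.0933]
ee_rot: [-3.142, -0.0, -1.808]
force: [-0.2, -0.0, -4.2]
width: 0.0599
gripper_force: 35.0
```

Emit:
servo_tool --series '[[[0,0.8,1.5,0],[0,0,1.5,0],[0,0,1,0],[0,0,1,0],[0,0,1,0],[0,0,0.6,0],[0,0,0.4,0],[0,0,0,0],[0,0,0,0],[0,0,0,0]]]'

```text
t: 17.93
eef_pos: [0.6142, -0.0197, 0.0874]
ee_rot: [-3.141, 0.0, -1.808]
force: [-3.1, 0.8, 6.0]
width: 0.0598
gripper_force: 35.0
```

Emit:
servo_tool --series '[[[0,0,0,0],[0,0,0,0],[0,0,0,0],[0,0,0,0],[0,0,-6,0],[0,0,-20,0],[0,0,-30,0],[0,0,-30,0],[0,0,-30,0],[0,0,-30,0]]]' --claw -1

```text
t: 18.77
eef_pos: [0.614, -0.0199, 0.2342]
ee_rot: [-3.141, 0.0, -1.808]
force: [0.6, 0.5, 0.7]
width: 0.0876
gripper_force: 0.0
```

Emit:
servo_tool --series '[[[0,0,0,-0.121],[0,0,0,-0.121],[0,0,0,-0.121],[0,0,0,-0.121],[0,0,0,-0.121],[0,0,0,-0.121],[0,0,0,-0.121],[0,0,0,-0.121],[0,0,0,-0.121],[0,0,0,-0.121]]]'

```text
t: 19.6
eef_pos: [0.6142, -0.0198, 0.2328]
ee_rot: [-3.141, -0.0, -0.592]
force: [0.1, 0.3, 0.1]
width: 0.0878
gripper_force: 0.0
```

Emit:
servo_tool --series '[[[0,0,0,-0.121],[0,0,0,-0.12],[0,0,0,-0.12],[0,0,0,0],[0,0,0,0],[0,0,0,0],[0,0,0,0],[0,0,0,0],[0,0,0,0],[0,0,0,0]]]'

```text
t: 20.43
eef_pos: [0.6141, -0.0197, 0.2322]
ee_rot: [3.142, 0.0, -0.238]
force: [0.6, -0.1, 0.5]
width: 0.0878
gripper_force: 0.0
```

Run:
```python
from h import *
im=save('wrist','w3.png'); c=cal('wrist')
r=recognise('wrist','wing'); print([(d['position'],d['conf']) for d in r[:2]])
for r in trace('wrist','wing')[:2]:
    m=r['mask'].astype(np.uint8); q=cv2.minAreaRect(cv2.findNonZero(m)); P=back(c,cv2.boxPoints(q),.192); print(r['conf'],q,P,P.mean(0))
r=recognise('wrist','jar'); print([(d['position'],d['conf']) for d in r[:2]])
go(.630,.0466,.157,-.237)
```

```text
[([0.64, 0.0406, 0.1898], 0.62)]
0.83 ((201.60621643066406, 237.5929412841797), (79.35717010498047, 46.895896911621094), 86.18592071533203) [[0.66639883 0.0429678  0.192     ]
 [0.66222314 0.01872664 0.192     ]
 [0.61945229 0.0290351  0.192     ]
 [0.62377579 0.05470424 0.192     ]] [0.64296251 0.03635844 0.192     ]
0.47 ((565.0, 33.49999237060547), (147.99996948242188, 66.99998474121094), 0.0) [[ 0.69171734 -0.12487503  0.192     ]
 [ 0.72017054 -0.12827975  0.192     ]
 [ 0.70420198 -0.19436212  0.192     ]
 [ 0.67506404 -0.19376459  0.192     ]] [ 0.69778847 -0.16032037  0.192     ]
[([0.657, 0.3036, 0.0129], 0.83), ([0.6195, -0.0183, 0.128], 0.55)]
at [ 0.6141 -0.0197  0.2322] yaw -0.237 -> tool mm [ -0.2 -68.2  75.2] roll -0.0
```

View pics/w3.png

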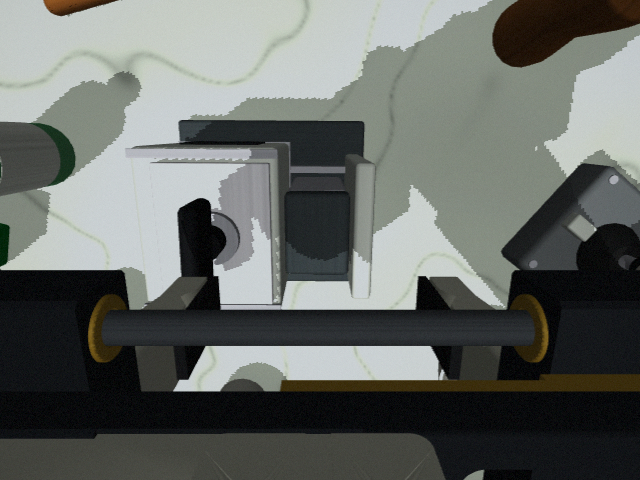

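Emit:
servo_tool --series '[[[0,-12,0,0],[0,-15,0,0],[0,-15,0,0],[0,-15,0,0],[0,-11,0,0],[0,0,8,0],[0,0,15,0],[0,0,15,0],[0,0,15,0],[0,0,12,0]]]'

```text
t: 21.47
eef_pos: [0.6295, 0.0467, 0.1655]
ee_rot: [3.141, 0.001, -0.236]
force: [0.1, 0.8, -0.4]
width: 0.0876
gripper_force: 0.0
```

Emit:
servo_tool --series '[[[0,0,7,0],[0,0,3,0],[0,0,0,0],[0,0,0,0],[0,0,0,0],[0,0,0,0],[0,0,0,0],[0,0,0,0],[0,0,0,0],[0,0,0,0]]]'

```text
t: 22.3
eef_pos: [0.6301, 0.0464, 0.1574]
ee_rot: [-3.141, -0.0, -0.237]
force: [0.2, -0.3, -0.1]
width: 0.0878
gripper_force: 0.0
```

Emit:
servo_tool --series '[[[0,0,0,0],[0,0,0,0],[0,0,0,0],[0,0,0,0],[0,0,0,0],[0,0,0,0],[0,0,0,0],[0,0,0,0],[0,0,0,0],[0,0,0,0]]]' --claw 1 --grip_force 25

```text
t: 23.13
eef_pos: [0.6301, 0.0464, 0.1572]
ee_rot: [3.142, 0.0, -0.237]
force: [-0.6, -0.4, 1.5]
width: 0.0268
gripper_force: 0.0
```

Emit:
servo_tool --series '[[[0,0,0,0],[0,0,0,0],[0,0,0,0],[0,0,0,0],[0,0,0,0],[0,0,0,0],[0,0,0,0],[0,0,0,0],[0,0,0,0],[0,0,0,0]]]'

```text
t: 23.97
eef_pos: [0.6301, 0.0464, 0.1573]
ee_rot: [-3.142, -0.0, -0.237]
force: [0.3, 1.8, 0.1]
width: 0.0172
gripper_force: 25.0
```

Emit:
servo_tool --series '[[[0,4,0,0],[0,8,0,0],[0,8,0,0],[0,8,0,0],[0,8,0,0],[0,8,0,0],[0,8,0,0],[0,6,0,0],[0,4,0,0],[0,2,0,0]]]'

```text
t: 24.8
eef_pos: [0.6146, -0.0167, 0.1572]
ee_rot: [3.141, 0.001, -0.237]
force: [-2.2, 2.6, 2.1]
width: 0.0177
gripper_force: 25.0
```

Emit:
servo_tool --series '[[[0,1,0,0],[0,1,0,0],[0,1,0,0],[0,1,0,0],[0,0.5,0,0],[0,0,0,0],[0,0,0,0],[0,0,0,0],[0,0,0,0],[0,0,0,0]]]'

```text
t: 25.63
eef_pos: [0.6141, -0.0189, 0.1572]
ee_rot: [-3.14, 0.0, -0.236]
force: [-4.4, 7.2, 2.2]
width: 0.0177
gripper_force: 25.0
```

Run:
```python
from h import *
go(.614,-.020,.157,-.237); s=telemetry.get_state(); print(s['force'],s['moment'])
```

```text
at [ 0.6141 -0.0189  0.1572] yaw -0.2361 -> tool mm [0.2 1.1 0.2] roll 0.0009
[-4.43627072  7.18554522  2.17470062] [2.59614639 1.35849561 0.02570491]
```

Emit:
servo_tool --series '[[[0,0,0,0],[0,0,0,0],[0,0,0,0],[0,0,0,0],[0,0,-4,0],[0,0,-4,0],[0,0,-1,0],[0,0,0,0],[0,0,0,0],[0,0,0,0]]]' --claw 0.3

```text
t: 26.47
eef_pos: [0.614, -0.0203, 0.1662]
ee_rot: [-3.142, 0.0, -0.237]
force: [0.3, 0.2, -0.4]
width: 0.0306
gripper_force: 0.0
```

Emit:
servo_tool --series '[[[0,0,0,0],[0,0,0,0],[0,0,0,0],[0,0,0,0],[0,0,0,0],[0,0,0,0],[0,0,0,0],[0,0,0,0],[0,0,0,0],[0,0,0,0]]]' --claw 1 --grip_force 30

```text
t: 27.3
eef_pos: [0.6142, -0.0189, 0.1661]
ee_rot: [-3.14, -0.0, -0.237]
force: [-1.3, 6.1, 0.5]
width: 0.0107
gripper_force: 30.0
```

Emit:
servo_tool --series '[[[0,0,0,0.05],[0,0,0,0.1],[0,0,0,0.1],[0,0,0,0.1],[0,0,0,0.1],[0,0,0,0.1],[0,0,0,0.1],[0,0,0,0.1],[0,0,0,0.1],[0,0,0,0.1]]]'

```text
t: 28.13
eef_pos: [0.615, -0.0179, 0.1662]
ee_rot: [-3.138, 0.002, -1.191]
force: [1.9, 9.2, -1.5]
width: 0.0105
gripper_force: 30.0
```

Emit:
servo_tool --series '[[[0,0,0,0.1],[0,0,0,0.1],[0,0,0,0.1],[0,0,0,0.08],[0,0,0,0.06],[0,0,0,0.03],[0,0,0,0.02],[0,0,0,0],[0,0,0,0],[0,0,0,0]]]'

```text
t: 28.97
eef_pos: [0.6156, -0.0179, 0.1662]
ee_rot: [-3.139, 0.003, -1.676]
force: [3.6, 8.2, -1.9]
width: 0.0108
gripper_force: 30.0
```

Run:
```python
from h import *
go(.614,-.020,.157,-.237-1.45); s=telemetry.get_state(); print(s['force'],s['moment'],s['width'])
```

```text
at [ 0.6156 -0.0179  0.1662] yaw -1.6762 -> tool mm [2.3 1.4 9.2] roll 0.0108
[ 3.64382369  8.17962921 -1.91192768] [ 3.32716902 -1.37002384 -0.06997331] 0.010762976652795075
```

Emit:
servo_tool --series '[[[0,0,0,0.02],[0,0,0,0.02],[0,0,0,0.02],[0,0,0,0.02],[0,0,0,0.02],[0,0,0,0],[0,0,0,0],[0,0,0,0],[0,0,0,0],[0,0,0,0]]]'

```text
t: 29.8
eef_pos: [0.6156, -0.0181, 0.1663]
ee_rot: [-3.139, 0.003, -1.775]
force: [4.2, 7.8, -2.2]
width: 0.0113
gripper_force: 31.3
```

Run:
```python
from h import *
go(.614,-.020,.157,-.237-1.45); s=telemetry.get_state(); print(s['force'],s['moment'],s['width'])
```

```text
at [ 0.6156 -0.0181  0.1663] yaw -1.7748 -> tool mm [2.2 1.2 9.3] roll -0.0878
[ 4.20264055  7.83137171 -2.20127132] [ 2.8999711  -1.50084075  0.68440403] 0.011336304514809414
```

Emit:
servo_tool --series '[[[0,0,0,0],[0,0,0,0],[0,0,0,0],[0,0,0,0],[0,0,-5,0],[0,0,-15,0],[0,0,-20,0],[0,0,-20,0],[0,0,-20,0],[0,0,0,0]]]' --claw -0.5

```text
t: 30.63
eef_pos: [0.616, -0.0205, 0.2514]
ee_rot: [-3.135, 0.002, -1.777]
force: [0.3, 0.5, 1.0]
width: 0.0652
gripper_force: 0.0
```

Emit:
servo_tool --series '[[[16,3,0,0],[26.3,5.3,0,0],[26.3,5.3,0,0],[26.3,5.3,0,0],[26.3,5.3,0,0],[26.3,5.3,0,0],[26.3,5.3,0,0],[26.3,5.3,0,0],[26.3,5.3,0,0],[26.3,5.3,0,0]]]'

```text
t: 31.47
eef_pos: [0.5113, -0.2587, 0.246]
ee_rot: [3.141, -0.0, -1.777]
force: [0.4, 0.3, 0.6]
width: 0.0658
gripper_force: 0.0
```

Emit:
servo_tool --series '[[[21,4,0,0],[0,0,0,0.115],[0,0,0,0.115],[0,0,0,0.115],[0,0,0,0.115],[0,0,0,0.115],[0,0,0,0.11],[0,0,0,0],[0,0,0,0],[0,0,0,0]]]'

```text
t: 32.3
eef_pos: [0.5041, -0.2772, 0.2461]
ee_rot: [3.141, -0.0, -2.458]
force: [-0.3, -0.1, -0.1]
width: 0.0657
gripper_force: 0.0
```

Run:
```python
from h import *
t=save('top','t3.png'); s=eyes.grab_frame('scene'); c=cal('wrist'); w=save('wrist','w4.png'); np.savez('w4.npz',*c)
print([(d['position'],d['conf']) for d in recognise('wrist','stick_grip')[:2]])
go(.507,-.2746,.24,-2.46)
a=cv2.resize(t[130:250,250:380],(390,360)); cs=cal('scene'); u,v=proj(cs,[.62,.02,.14])[0].astype(int)
b=cv2.resize(s[v-60:v+60,u-65:u+65],(390,360))
ww=cv2.resize(w[:300],(500,234)); M=np.zeros((594,780,3),np.uint8); M[:360,:390]=a; M[:360,390:]=b; M[360:,:500]=ww
cv2.imwrite('pics/m3.png',M[:,:,::-1])
```

```text
[([0.5096, -0.2819, 0.1299], 0.86)]
at [ 0.5044 -0.277   0.2463] yaw -2.4604 -> tool mm [-3.5  0.2  6.3] roll -0.0004
```

View pics/m3.png

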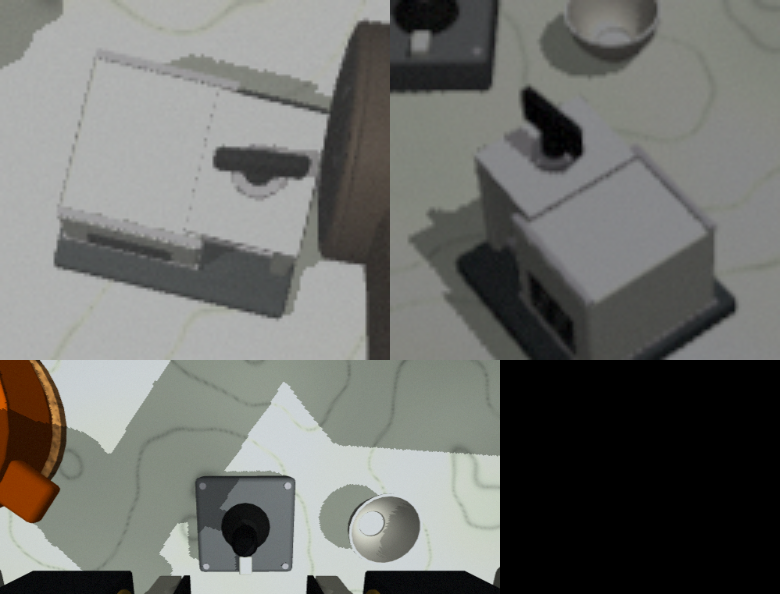

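Run:
```python
from h import *
np.set_printoptions(precision=4,suppress=True)
z=np.load('w4.npz'); c=[z[k] for k in z]
f=lambda P:[(x*1.28,(y-360)*300/234) for x,y in P]
P=back(c,f([(197,477),(295,477),(297,571),(199,571)]),.045);print(P,P.mean(0))
im=cv2.imread('pics/w4.png',0).astype(int); r=np.abs(np.diff(im[200,240:390])); print('row200',[(240+i,r[i]) for i in np.where(r>25)[0]])
t=cv2.imread('pics/t3.png'); sub=t[165:205,315:357].max(2)
m=(sub<75).astype(np.uint8); m=cv2.morphologyEx(m,cv2.MORPH_OPEN,np.ones((3,3)))
n,l,st,ce=cv2.connectedComponentsWithStats(m)
for k in range(1,n): print(st[k])
```

```text
[[ 0.4989 -0.3592  0.045 ]
 [ 0.4265 -0.27    0.045 ]
 [ 0.5128 -0.1905  0.045 ]
 [ 0.5915 -0.2874  0.045 ]] [ 0.5074 -0.2768  0.045 ]
row200 [(np.int64(251), np.int64(38)), (np.int64(285), np.int64(27)), (np.int64(286), np.int64(26)), (np.int64(340), np.int64(34)), (np.int64(341), np.int64(51)), (np.int64(375), np.int64(63)), (np.int64(376), np.int64(48))]
[  7  15  31  11 253]
```

Emit:
servo_tool --series '[[[-3.1,-0.8,10,0],[0,0,18,0],[0,0,20,0],[0,0,20,0],[0,0,20,0],[0,0,20,0],[0,0,20,0],[0,0,17,0],[0,0,8,0],[0,0,2,0]]]'

```text
t: 33.33
eef_pos: [0.5063, -0.2752, 0.0891]
ee_rot: [3.139, -0.002, -2.462]
force: [0.6, 0.2, -0.1]
width: 0.0658
gripper_force: 0.0
```

Emit:
servo_tool --series '[[[0,0,0,0],[0,0,0,0],[0,0,0,0],[0,0,0,0],[0,0,0,0],[0,0,0,0],[0,0,0,0],[0,0,0,0],[0,0,0,0],[0,0,0,0]]]' --claw 1 --grip_force 15

```text
t: 34.17
eef_pos: [0.5082, -0.2761, 0.0918]
ee_rot: [-3.14, 0.001, -2.462]
force: [1.8, -2.6, 0.6]
width: 0.0257
gripper_force: 15.0
```

Run:
```python
from h import *
go(.5073,-.2757,.091,-2.46); s=telemetry.get_state(); print(s['force'],s['moment'],s['width'],s['gripper_force'])
```

```text
at [ 0.5082 -0.2761  0.0918] yaw -2.4616 -> tool mm [0.5 0.9 0.8] roll -0.0016
[ 1.80415829 -2.57317145  0.63515376] [-1.20885053 -1.02154403  0.02986654] 0.02570494712405887 14.999944902956486
```

Emit:
servo_tool --series '[[[-3.2,0,0.1,0],[-3.2,0,0.3,0],[-3.2,0,0.4,0],[-3.2,0,0.6,0],[-3.2,0,0.8,0],[-3.2,0,0.9,0],[-3.2,0,1.1,0],[-3.2,0,1.3,0],[0,0,0,0],[0,0,0,0]]]'

```text
t: 35.0
eef_pos: [0.5277, -0.2605, 0.0865]
ee_rot: [-3.14, -0.001, -2.461]
force: [-0.8, -6.9, 4.7]
width: 0.026
gripper_force: 15.0
```

Emit:
servo_tool --series '[[[0,0,0,0],[0,0,0,0],[0,0,0,0],[0,0,0,0],[0,0,0,0],[0,0,0,0],[0,0,0,0],[0,0,0,0],[0,0,0,0],[0,0,0,0]]]'

```text
t: 35.83
eef_pos: [0.5276, -0.2606, 0.0866]
ee_rot: [-3.14, -0.001, -2.461]
force: [0.2, -6.9, 4.2]
width: 0.0258
gripper_force: 15.0
```

Emit:
servo_tool --series '[[[0,0,0,0],[0,0,0,0],[0,0,0,0],[0,0,0,0],[0,0,0,0],[0,0,0,0],[0,0,0,0],[0,0,0,0],[0,0,0,0],[0,0,0,0]]]'

```text
t: 36.67
eef_pos: [0.5276, -0.2605, 0.0866]
ee_rot: [-3.14, -0.001, -2.461]
force: [-0.0, -7.2, 4.1]
width: 0.0253
gripper_force: 15.0
```

Run:
```python
from h import *
go(.5082,-.2761,.0918,-2.46); s=telemetry.get_state(); print(s['force'],s['moment'],s['width'])
s=eyes.grab_frame('scene'); cs=cal('scene'); u,v=proj(cs,[.51,-.27,.08])[0].astype(int)
cv2.imwrite('pics/m4.png',cv2.resize(s[v-50:v+50,u-60:u+60],(600,500))[:,:,::-1])
```

```text
at [ 0.5276 -0.2605  0.0866] yaw -2.4614 -> tool mm [24.9  0.1 -5.2] roll -0.0014
[-0.01131945 -7.21070212  4.05366538] [-2.73067875 -0.17236537 -0.00914663] 0.025344380475442133
```

View pics/m4.png

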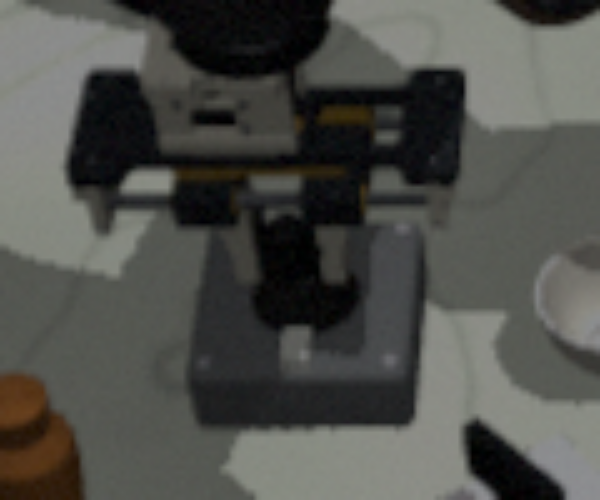

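The picture shows the stick leaning straight towards the rib, at about (295,345) px. It has been held about 1.7 s, so I'm bringing it back upright and releasing it.

Emit:
servo_tool --series '[[[3.2,0,-1.3,0],[3.2,0,-1.1,0],[3.2,0,-0.9,0],[3.2,0,-0.8,0],[3.2,0,-0.6,0],[3.2,0,-0.4,0],[3.2,0,-0.3,0],[2.8,0,-0.1,0],[0,0,0,0],[0,0,0,0]]]'

```text
t: 37.55
eef_pos: [0.5093, -0.2754, 0.0915]
ee_rot: [-3.139, 0.002, -2.461]
force: [4.6, -2.6, -2.0]
width: 0.0256
gripper_force: 15.0
```

Emit:
servo_tool --series '[[[0,0,0,0],[0,0,0,0],[0,0,0,0],[0,0,0,0],[0,0,0,0],[0,0,-10,0],[0,0,-20,0],[0,0,-25,0],[0,0,-25,0],[0,0,-25,0]]]' --claw -0.6

```text
t: 38.38
eef_pos: [0.5074, -0.2754, 0.1982]
ee_rot: [3.142, -0.0, -2.462]
force: [0.9, 0.3, -0.1]
width: 0.07
gripper_force: 0.0
```

Emit:
servo_tool --series '[[[20,0,-10,0],[25,0,0,0],[25,0,0,0],[25,0,0,0],[10,0,0,0],[0,0,0,0],[0,0,0,0],[0,0,0,0],[0,0,0,0],[0,0,0,0]]]'

```text
t: 39.22
eef_pos: [0.4267, -0.3409, 0.2062]
ee_rot: [3.141, -0.0, -2.461]
force: [-0.1, 0.1, 0.2]
width: 0.0702
gripper_force: 0.0
```

Run:
```python
from h import *
t=save('top','t5.png'); s=save('scene','s5.png')
for n in ["stick_grip","wing","pepper","bowl","ramekin","tin_a","oil"]:
    print(n,[(np.round(d['position'],3).tolist(),round(d['conf'],2)) for d in recognise('scene',n)[:2]])
M=np.zeros((600,800,3),np.uint8); M[:450,:400]=cv2.resize(t[150:285,260:380],(400,450))
cs=cal('scene'); u,v=proj(cs,[.58,-.12,.08])[0].astype(int); M[:400,400:]=cv2.resize(s[v-70:v+70,u-70:u+70],(400,400))
cv2.imwrite('pics/m5.png',M[:,:,::-1])
```

```text
stick_grip [([0.517, -0.27, 0.115], 0.75)]
wing [([0.618, -0.015, 0.182], 0.74), ([0.734, 0.239, 0.127], 0.71)]
pepper [([0.733, -0.226, 0.1], 0.62)]
bowl [([0.394, -0.158, 0.032], 0.77)]
ramekin [([0.396, 0.119, 0.025], 0.85), ([0.446, 0.302, 0.038], 0.47)]
tin_a [([0.56, 0.277, 0.108], 0.88), ([0.407, 0.306, 0.136], 0.86)]
oil [([0.74, 0.242, 0.126], 0.67), ([0.518, -0.272, 0.112], 0.52)]
```

View pics/m5.png

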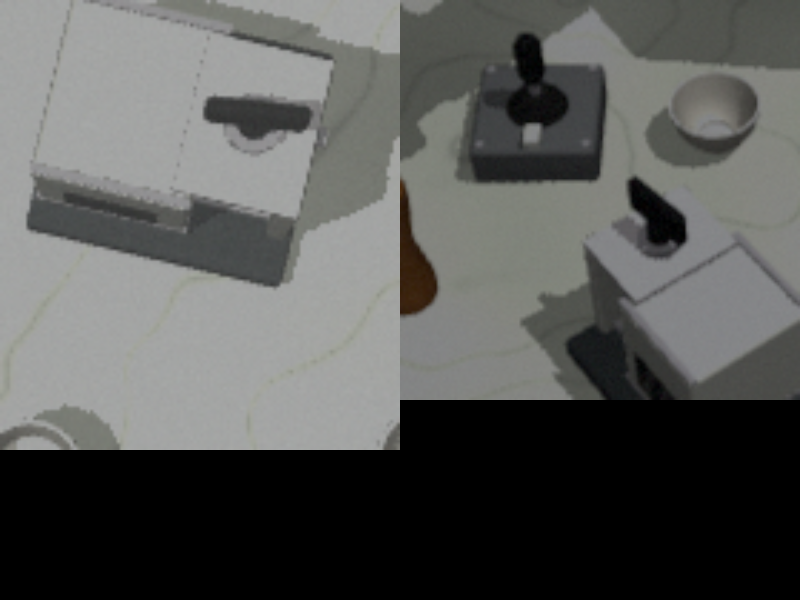

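```bash
python3 -c "
from h import *
print(ticket.job_done())"
```

```text
the job is handed in; nothing more can be done
None
```

The job is handed in, with no verdict shown: the jar sits home in the bay, the hatch is shut and locked, and the stick was held towards the rib for about 1.7 s and sprang back; the other things have not moved in the camera checks, and the clock read about 39 s.

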